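# Put the loose batteries back in the battery tray

### The arm

A 6-joint arm with a two-finger parallel gripper is mounted at the origin on the work surface. World frame = base frame: x ahead of the robot, y to its left, z up, the work surface at z = 0. Lengths are in m, angles in rad, forces in N, time in s.
With the tool pointing down it reaches from about 0.35 to 0.975 m from the base axis. Payload 4.9 kg.
Tool frame: the origin (TCP) lies midway between the tips of the shut fingers; the grasp point (between the pads) lies 19 mm behind it; z points along the fingers, y is the line along which they close (so a half turn about z gives the same grasp; the last joint's range is limited). The gripper opens to 85 mm and grips with 20 to 120 N. Pads are 22 mm wide; open, the fingers measure 114 mm over their backs; the gripper's body (76 mm by 85 mm) begins 54 mm behind the grasp point. The pads swing forward as they close: fully open they stand 13 mm farther back than shut.
Start: joints at [1.142, 0.053, 1.613, -0, 1.476, -0.119], TCP at [0.191, 0.595, 0.231] pointing down, gripper open.
Joint ranges: [-3.01, 3.01], [-1.01, 2.22], [0.06, 2.58], [-1.02, 4.17], [0.09, 2.62], [-3.14, 3.14]. Speed limits (rad/s): [2.57, 2.57, 3.14, 3.14, 3.14, 3.14].

### API

Orientations are given as a rotation vector (axis times angle).
In Python, from station import ctrl, optics, job gives the robot as it stands.
- The arm moves only by the shell command python3 -m jog 'ROWS' [OPENING] [FORCE]. ROWS is JSON, a list of rows, each a list of 2 entries, a list of its own where there are three numbers: the shift along the tool's x, y, z in m, then the turn, a rotation vector about the tool's x, y, z in rad. A call has 1 to 5 rows; each row is the pose to reach, as a shift and turn from the pose commanded when the call began, along the tool's axes at that moment; what a row does not reach only later rows make up. A row lasts 1/10 s, in which the tool goes at most 50 mm and 8.59 degrees, less where a joint would pass 70% of its speed; a pose out of reach is approached as far as the arm can. A call with a gripper value outside its range is refused whole. OPENING is the opening, from 0 (shut) to 1 (fully open), set as the call begins (- or left out, the last holds). The fingers move at their own pace and stop on an object; FORCE is the grip in N (left out, the last holds). Time passes only in rows, so rows that repeat a pose let the fingers close. It gives the time, the measured TCP pose, the force, the opening and the grip force at its end, in the units of the state.
- ctrl.get_obs(): the state, without advancing time (a new reading comes with each control period).
- optics.get_image(name): name is "scene" or "top" or "wrist"; returns a dict with "image" (420x560x3 uint8, blue, green, red), "fx", "fy", "cx", "cy" (pixels), "rvec" (rotation vector, rad) and "tvec" (3), from world to camera coordinates, as OpenCV has them; the wrist camera has in their place "mount" (4x4, takes a point from camera to tool coordinates, whose origin is the TCP and whose axes are the flange's). Camera axes: x right, y down, z forward; pixel columns grow to the right and rows downward; lengths in m; the calibration is good to about 2 mm. A picture is of the moment at which its call begins: read the wrist's pose just before it. There is no depth.
- job.finish_job(): hands the job in; it is judged then, once.
The state is a dict: "t": time; "q": joint angles; "dq": joint speeds; "effort": joint torques, N m; "tool_pos": TCP position; "tool_rot": TCP orientation; "contact_force": force on the tool from outside, world axes, zero at the start; "wrist_torque": the same for the moment, N m; "opening": finger opening in m; "grip_force": force on a finger pad.
Only numpy, scipy, OpenCV 4.12 (cv2) and the standard library are available. Lean on these libraries where they do the work, as an engineer would, in place of code of your own. Each camera call takes 0.05 s, during which the arm holds its last target. There are 200 camera calls.

### The job

Gather the four loose batteries (D, C, AA and the 9 V block) from the bench into the battery tray: stand each one upright, terminals up, fully down in the holder whose well is made for its size and shape. The two capacitors with solder pins on top look much like batteries but do not belong there: leave both standing where they are.

Things in the scene. Friction and masses are not known exactly. Their poses are not given: they have to be found in the camera images.
- cell_d: D battery cell. Upright cylinder with a black jacket, bright steel top and one small raised steel nub (the plus pole) in the middle of the top: diameter 34 mm, height 61.5 mm including the 1.5 mm nub, about 140 g. Loose on the bench. Origin: centre of its underside; z up along the cell.
- cell_c: C battery cell. Upright cylinder with a black jacket, bright steel top and one small raised steel nub (the plus pole) in the middle of the top: diameter 26 mm, height 50 mm including the 1.5 mm nub, about 70 g. Loose on the bench. Origin: centre of its underside; z up along the cell.
- cell_aa: AA battery cell. Upright cylinder with a black jacket, bright steel top and one small raised steel nub (the plus pole) in the middle of the top: diameter 14.5 mm, height 50.5 mm including the 1.5 mm nub, about 24 g. Loose on the bench. Origin: centre of its underside; z up along the cell.
- cell_9v: 9 V block battery: upright black block with a steel top and two round steel snaps on it; 26.5 mm (its x) x 17.5 mm (its y) x 48.5 mm high including the 2.5 mm snaps, about 46 g. Loose on the bench. Origin: centre of its underside; z up.
- holder_d: Grey square block 62 x 62 x 25 mm, fixed in the battery tray, with one round well of 42 mm diameter in its top, 20 mm deep, with a 4 mm bevelled mouth. For the D cell. Origin: centre of the block's underside, 3 mm above the bench (well floor 5 mm, top 25 mm above it); z up. The four holders stand two by two, 66 mm apart, in a low black tray (138 mm square, 14 mm rim), in any order.
- holder_c: Grey square block 62 x 62 x 25 mm, fixed in the battery tray, with one round well of 33 mm diameter in its top, 20 mm deep, with a 4 mm bevelled mouth. For the C cell. Origin: centre of the block's underside, 3 mm above the bench (well floor 5 mm, top 25 mm above it); z up. In the tray with holder_d.
- holder_aa: Grey square block 62 x 62 x 25 mm, fixed in the battery tray, with one round well of 21.5 mm diameter in its top, 20 mm deep, with a 4 mm bevelled mouth. For the AA cell. Origin: centre of the block's underside, 3 mm above the bench (well floor 5 mm, top 25 mm above it); z up. In the tray with holder_d.
- holder_9v: Grey square block 62 x 62 x 25 mm, fixed in the battery tray, with one rectangular well of 34.5 mm (its x) by 25.5 mm (its y) in its top, 20 mm deep, with a 4 mm bevelled mouth. For the 9 V block, long side along the well's long side, either way round. Origin: centre of the block's underside, 3 mm above the bench (well floor 5 mm, top 25 mm above it); z up. In the tray with holder_d.
- cap_large: Not a battery: electrolytic capacitor, diameter 35 mm, 50 mm high, black sleeve with a grey stripe, standing on its closed end, so that its dark brown base with two flat 6 mm solder pins, 10 mm apart, points up. Stays where it is. Origin: centre of its underside.
- cap_small: Not a battery: electrolytic capacitor like cap_large, diameter 25 mm, 45 mm high, two 6 mm pins on its dark top. Stays where it is. Origin: centre of its underside.
Things that resemble listed ones, but are neither listed nor needed, are in the scene too. Leave any brown or turquoise look-alike of the cell_9v alone.

How it is judged:
By the outcome, as a careful person would: the job done as asked, in the order asked, and still so for the second after the job is handed in, with the robot touching nothing.
It also fails if it takes over 115 s, if anything falls off the work surface, if the arm or the gripper's body presses on something with over 40 N, if the wrist force passes 120 N, or if a joint passes its speed limit or range.

## Working session

There is one attempt and no reset: what is moved stays moved. The work goes in short steps, Python scripts to look and compute and a shell command to move; the robot and the scene stay as the last step left them, time stands still between calls to the robot, and variables do not carry over. Pictures are saved under pics/ and viewed, at most 14 in all, crops included, and the job is handed in when it is done.

```bash
ls; mkdir -p pics; python3 - <<'E'
from station import ctrl, optics, job
import cv2, numpy as np
o=ctrl.get_obs(); print({k:np.round(v,3).tolist() for k,v in o.items()})
for n in("scene","top"):
    d=optics.get_image(n); cv2.imwrite(f"pics/{n}0.png",d["image"]); np.save(f"pics/{n}0.npy",d,allow_pickle=True)
    print(n,{k:np.round(v,3).tolist() for k,v in d.items() if k!="image"})
d=optics.get_image("wrist");print(np.round(d["mount"],4).tolist(),d["fx"],d["cx"],d["cy"])
cv2.imwrite("pics/wrist0.png",d["image"])
E
```

```text
pics
{'t': 0.0, 'q': [1.142, 0.053, 1.614, 0.0, 1.476, -0.119], 'dq': [-0.0, -0.002, 0.001, -0.001, 0.001, 0.0], 'effort': [-0.0, -39.369, -37.017, -0.0, 0.007, -0.0], 'tool_pos': [0.19, 0.595, 0.23], 'tool_rot': [-0.485, -3.103, 0.003], 'contact_force': [0.689, -0.344, -0.405], 'wrist_torque': [-0.035, 0.028, 0.002], 'grip_force': 0.0, 'opening': 0.085}
scene {'fx': 417.625, 'fy': 417.625, 'cx': 280.524, 'cy': 208.054, 'rvec': [1.4, 2.016, -0.977], 'tvec': [0.148, -0.302, 1.244]}
top {'fx': 413.405, 'fy': 413.405, 'cx': 280.962, 'cy': 203.197, 'rvec': [2.137, -2.197, 0.089], 'tvec': [0.052, 0.528, 1.054]}
[[0.0003, -0.9547, -0.2975, 0.0759], [1.0, 0.0002, 0.0002, -0.0009], [-0.0002, -0.2975, 0.9547, -0.1433], [0.0, 0.0, 0.0, 1.0]] 375.74854488570685 279.4785210917562 208.48619186503825
```

View pics/top0.png

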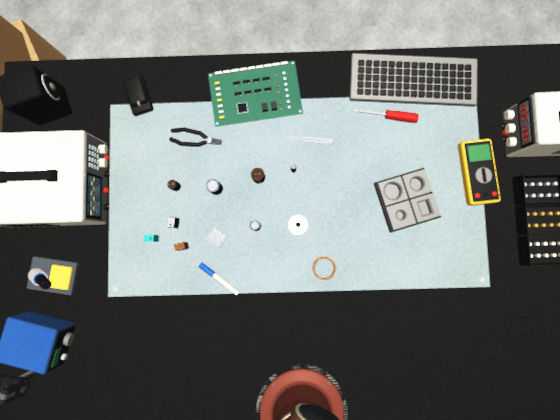

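View pics/scene0.png

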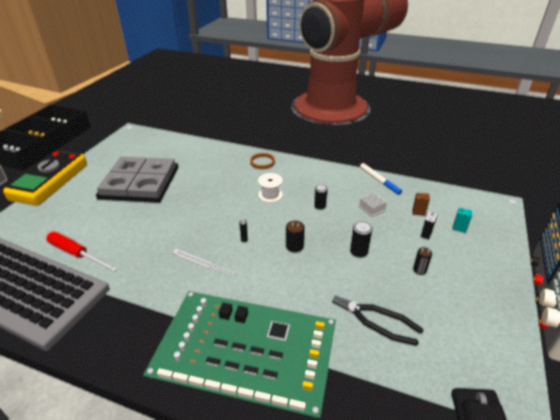

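Top view: D (214,187), C (255,225), AA (293,168), 9 V (172,223). Look-alikes are cap_large (258,175), cap_small (173,184), brown block (181,246), turquoise block (151,238), spool (298,225) and grey square (216,237). The tray is at (407,200), with D well (392,191), C (417,184), AA (401,215) and 9 V (427,207).

```bash
cat > h.py <<'E'
import cv2, numpy as np
from scipy.spatial.transform import Rotation as R
from station import ctrl, optics
def world(name):
    o=ctrl.get_obs(); d=optics.get_image(name)
    if name=="wrist":
        T=np.eye(4); T[:3,:3]=R.from_rotvec(o["tool_rot"]).as_matrix(); T[:3,3]=o["tool_pos"]
        T=T@np.array(d["mount"])
    else:
        T=np.eye(4); T[:3,:3]=R.from_rotvec(d["rvec"]).as_matrix(); T[:3,3]=d["tvec"]; T=np.linalg.inv(T)
    d["T"]=T; return d
def cast(d,uv,z):
    r=d["T"][:3,:3]@np.array([(uv[0]-d["cx"])/d["fx"],(uv[1]-d["cy"])/d["fy"],1]); c=d["T"][:3,3]
    return (c+r*(z-c[2])/r[2])[:2]
def proj(d,p):
    q=np.linalg.inv(d["T"])@np.append(p,1); return np.array([d["cx"]+d["fx"]*q[0]/q[2],d["cy"]+d["fy"]*q[1]/q[2]])
E
python3 - <<'E'
from h import *
d=world("top"); s=world("scene"); print(d["T"][:3,3],s["T"][:3,3])
for n,uv,z in[("D",(214,187),.06),("C",(255,225),.0485),("AA",(293,168),.049),("9V",(172,222),.046),("capL",(258,174),.05),("capS",(173,183),.045),("hD",(392,191),.028),("hC",(417,184),.028),("hAA",(401,215),.028),("h9",(427,207),.028)]:
    p=cast(d,uv,z); print(n,p.round(3),"scene px",proj(s,[*p,z]).round())
print(proj(d,ctrl.get_obs()["tool_pos"]))
a=cv2.resize(d["image"][145:265,130:320],None,fx=4,fy=4,interpolation=cv2.INTER_CUBIC); cv2.imwrite("pics/c1.png",a)
a=cv2.resize(d["image"][160:240,365:450],None,fx=7,fy=7,interpolation=cv2.INTER_CUBIC); cv2.imwrite("pics/c2.png",a)
E
```

```text
[0.42737146 0.02479536 1.09934815] [1.14008489 0.27011527 0.53573861]
D [0.572 0.206] scene px [361. 224.]
C [0.473 0.104] scene px [320. 187.]
AA [0.617 0.003] scene px [245. 219.]
9V [0.487 0.317] scene px [429. 216.]
capL [0.604 0.094] scene px [294. 225.]
capS [0.588 0.314] scene px [422. 252.]
hD [ 0.553 -0.253] scene px [148. 182.]
hC [ 0.569 -0.318] scene px [118. 180.]
hAA [ 0.49  -0.272] scene px [157. 165.]
h9 [ 0.508 -0.341] scene px [127. 163.]
[ 12.46050691 365.70936107]
```

View pics/c1.png

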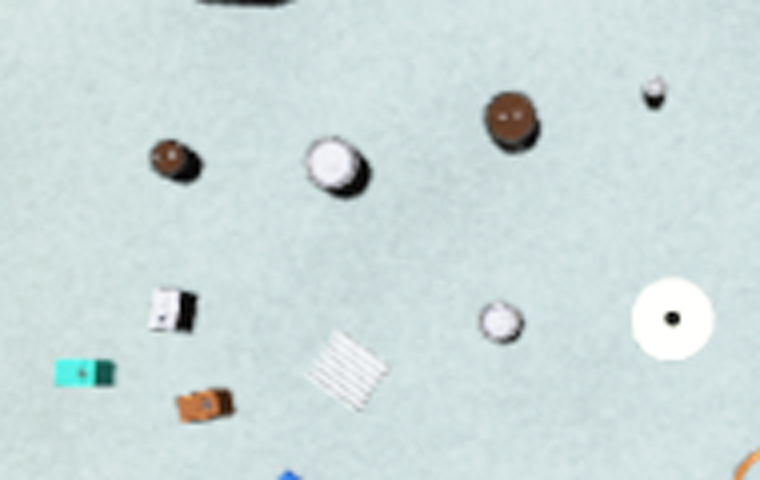

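View pics/c2.png

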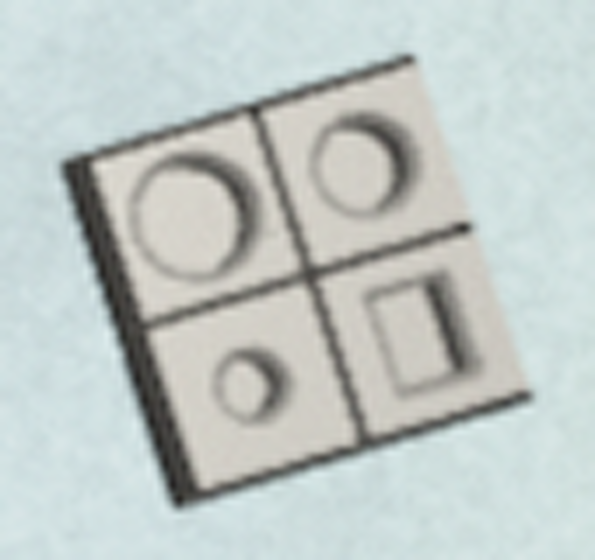

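```bash
cat > go.py <<'E'
import sys
from h import *
# shift in tool axes to a world target TCP x y z, turn to yaw (deg, tool y from world y), from measured pose
def go(x,y,z,yaw=0):
    o=ctrl.get_obs(); M=R.from_rotvec(o["tool_rot"])
    g=R.from_matrix(np.array([[-1,0,0],[0,1,0],[0,0,-1.]]).T); g=R.from_euler("z",yaw,degrees=True)*g
    print("shift",M.inv().apply(np.array([x,y,z])-o["tool_pos"]).round(4).tolist(),"turn",(M.inv()*g).as_rotvec().round(3).tolist())
if __name__=="__main__": go(*map(float,sys.argv[1:]))
E
python3 - <<'E'
from h import *
d=world("top")
c=[cast(d,(365+u/7,160+v/7),.028) for u,v in[(92,160),(413,60),(530,395),(197,490)]]
c=np.array(c);m=c.mean(0);print(c.round(3).tolist(),m.round(4))
print([(m+(x-m)/2*66/64).round(4).tolist() for x in c])
for a,b in[(0,1),(1,2),(2,3),(3,0)]:
    v=c[b]-c[a];print(np.hypot(*v).round(4),np.degrees(np.arctan2(v[1],v[0])).round(1))
E
python3 -m jog '[[[-0.214,-0.128,0],[0,0,-0.309]],[[-0.214,-0.128,0],[0,0,-0.309]],[[-0.214,-0.128,0],[0,0,-0.309]],[[-0.214,-0.128,0],[0,0,-0.309]],[[-0.214,-0.128,0],[0,0,-0.309]]]' 0.9 40
python3 go.py 0.5 0.23 0.23
```

```text
[[0.575, -0.218], [0.609, -0.339], [0.483, -0.374], [0.451, -0.25]] [ 0.5296 -0.2952]
[[0.553, -0.2552], [0.5706, -0.3177], [0.5056, -0.336], [0.4893, -0.272]]
0.1259 -74.3
0.1311 -164.3
0.1281 104.3
0.1278 14.7
t: 0.8
tool_pos: [0.3541, 0.4089, 0.2314]
tool_rot: [0.0, 3.141, 0.0]
contact_force: [1.0, 0.3, -0.2]
opening: 0.0768
grip_force: 0.0
shift [-0.1459, -0.1789, 0.0014] turn [0.0, 0.0, -0.0]
```

```bash
python3 -m jog '[[[-0.146,-0.179,0],[0,0,0]],[[-0.146,-0.179,0],[0,0,0]],[[-0.146,-0.179,0],[0,0,0]],[[-0.146,-0.179,0],[0,0,0]],[[-0.146,-0.179,0],[0,0,0]]]'
python3 -m jog '[[[0,0,0],[0,0,0]],[[0,0,0],[0,0,0]]]' | head -2
python3 - <<'E'
from h import *
d=world("wrist"); cv2.imwrite("pics/w1.png",d["image"]); print(ctrl.get_obs()["tool_pos"],ctrl.get_obs()["tool_rot"])
for n,p in dict(D=[.572,.206,.06],C=[.473,.104,.0485],V=[.487,.317,.046]).items(): print(n,proj(d,p).round())
np.save("pics/w1.npy",d,allow_pickle=True)
E
```

```text
t: 1.3
tool_pos: [0.5007, 0.2286, 0.2315]
tool_rot: [0.005, 3.141, -0.001]
contact_force: [0.9, -0.1, -0.5]
opening: 0.077
grip_force: 0.0
t: 1.5
tool_pos: [0.4992, 0.231, 0.2312]
[0.49873826 0.23167744 0.23118301] [-1.22879565e-03 -3.14104763e+00 -5.24058882e-04]
D [253. 262.]
C [134. 152.]
V [377. 167.]
```

View pics/w1.png

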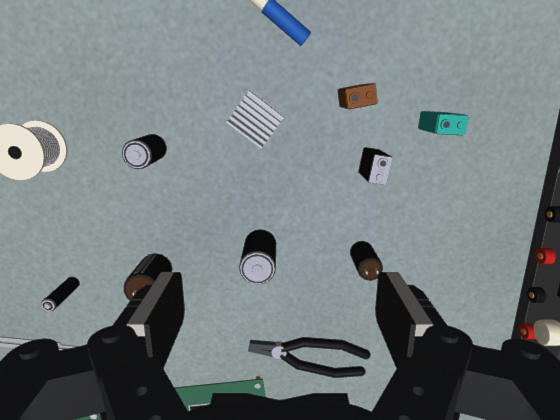

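The wrist view shows D at about (258,268), C (136,153), AA (48,304) and 9 V (380,167). Both caps have brown tops.

```bash
cat > tops.py <<'E'
from h import *
Z=dict(D=.06,C=.0485,AA=.049,V=.046)
def tops(d,guess,r=30,th=140):
    g=d["image"].min(2)
    for n,(u,v) in guess.items():
        m=np.zeros_like(g); cv2.circle(m,(u,v),r,255,-1); m[g<th]=0
        cs,_=cv2.findContours(m,cv2.RETR_EXTERNAL,cv2.CHAIN_APPROX_NONE)
        c=max(cs,key=cv2.contourArea); c=cv2.convexHull(c); 
        P=np.array([cast(d,p[0],Z[n]) for p in c],np.float32)
        (cx,cy),(a,b),t=cv2.minAreaRect(P); 
        (ex,ey),rad=cv2.minEnclosingCircle(P)
        print(n,"px",cv2.minEnclosingCircle(c)[0],"rect",round(cx,4),round(cy,4),"size",round(a,4),round(b,4),round(t,1),"circ",round(ex,4),round(ey,4),round(rad,4))
E
python3 - <<'E'
from tops import *
d=np.load("pics/w1.npy",allow_pickle=True).item()
for p in [(258,270),(136,155),(380,172),(300,200)]: print(d["image"][p[1],p[0]])
tops(d,dict(D=(258,268),C=(136,153),AA=(48,304),V=(380,167)))
E
```

```text
[188 171 171]
[200 182 182]
[190 173 172]
[156 150 138]
D px (258.0, 268.0) rect 0.5827 0.2095 size 0.0544 0.0533 80.2 circ 0.5799 0.2099 0.0298
C px (135.79104614257812, 155.23133850097656) rect 0.4857 0.1035 size 0.05 0.0299 79.4 circ 0.4784 0.1053 0.0256
AA px (48.0, 304.0) rect 0.6223 0.0022 size 0.0563 0.067 78.3 circ 0.6219 0.0003 0.0352
V px (380.0, 167.0) rect 0.4873 0.3191 size 0.0545 0.0515 28.3 circ 0.4874 0.3195 0.0279
```

```bash
python3 - <<'E'
from tops import *
d=np.load("pics/w1.npy",allow_pickle=True).item()
tops(d,dict(D=(258,268),C=(136,153),AA=(48,304),V=(380,167)),r=25,th=160)
E
```

```text
D px (257.0, 268.5) rect 0.579 0.2093 size 0.0241 0.0234 89.9 circ 0.5792 0.2092 0.0127
C px (135.3275909423828, 154.3275909423828) rect 0.4751 0.1051 size 0.0168 0.0166 89.9 circ 0.4751 0.1049 0.0087
AA px (46.5, 306.5) rect 0.6249 0.0001 size 0.0029 0.0036 79.5 circ 0.6251 0.0 0.0022
V px (379.52685546875, 169.0234832763672) rect 0.4894 0.3196 size 0.0156 0.0246 81.5 circ 0.4894 0.3195 0.0143
```

```bash
python3 -m jog '[[[-0.078,-0.023,0.05],[0,0,0]],[[-0.078,-0.023,0.1],[0,0,0]],[[-0.078,-0.023,0.1],[0,0,0]],[[-0.078,-0.023,0.1],[0,0,0]],[[-0.078,-0.023,0.1],[0,0,0]]]'
python3 -m jog '[[[0,0,0.04],[0,0,0]],[[0,0,0.08],[0,0,0]],[[0,0,0.101],[0,0,0]],[[0,0,0.101],[0,0,0]],[[0,0,0.101],[0,0,0]]]'
python3 - <<'E'
from h import *
d=world("wrist"); cv2.imwrite("pics/w2.png",d["image"]); print(proj(d,[.577,.2085,.06]))
E
```

```text
t: 2.05
tool_pos: [0.5761, 0.2095, 0.1311]
tool_rot: [0.001, -3.14, -0.0]
contact_force: [-0.4, 0.4, 0.1]
opening: 0.0767
grip_force: 0.0
t: 2.55
tool_pos: [0.5781, 0.2095, 0.0331]
tool_rot: [-0.001, 3.138, 0.002]
contact_force: [0.9, -0.0, 0.1]
opening: 0.0768
grip_force: 0.0
[279.46658845 312.94559456]
```

View pics/w2.png

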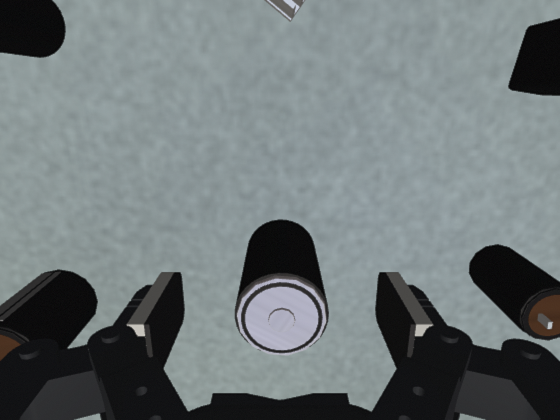

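D's top is at (282,316), centred within 1 mm between the pads. Next: grip, lift and carry.

```bash
python3 -m jog '[[[0,0,0.003],[0,0,0]],[[0,0,0.003],[0,0,0]],[[0,0,0.003],[0,0,0]],[[0,0,0.003],[0,0,0]],[[0,0,0.003],[0,0,0]]]' 0.2 40
python3 -m jog '[[[0,0,-0.03],[0,0,0]],[[0,0,-0.08],[0,0,0]],[[0,0,-0.12],[0,0,0]],[[0,0,-0.12],[0,0,0]],[[0,0,-0.12],[0,0,0]]]'
python3 -m jog '[[[0.005,-0.04,0],[0,0,0]],[[0.008,-0.09,0],[0,0,0]],[[0.01,-0.14,0],[0,0,0]],[[0.012,-0.19,0],[0,0,0]],[[0.0125,-0.232,0],[0,0,0]]]'
python3 -m jog '[[[0.005,-0.04,0],[0,0,0]],[[0.008,-0.09,0],[0,0,0]],[[0.01,-0.14,0],[0,0,0]],[[0.012,-0.19,0],[0,0,0]],[[0.0125,-0.232,0],[0,0,0]]]'
python3 -m jog '[[[0,0,0],[0,0,0]],[[0,0,0],[0,0,0]],[[0,0,0],[0,0,0]]]'
python3 - <<'E'
from h import *
d=world("wrist"); cv2.imwrite("pics/w3.png",d["image"]); np.save("pics/w3.npy",d,allow_pickle=True); from go import go; go(.553,-.2545,.09)
for n,p in dict(D=[.553,-.255],C=[.5706,-.3177],AA=[.489,-.272],V=[.506,-.336]).items(): print(n,proj(d,[*p,.028]).round())
E
```

```text
t: 3.1
tool_pos: [0.5778, 0.2085, 0.0284]
tool_rot: [0.001, 3.14, 0.001]
contact_force: [-1.3, 0.5, 5.7]
opening: 0.0312
grip_force: 39.5
t: 3.6
tool_pos: [0.5774, 0.2083, 0.148]
tool_rot: [0.001, 3.14, 0.0]
contact_force: [-0.2, 0.6, -1.8]
opening: 0.0316
grip_force: 40.0
t: 4.1
tool_pos: [0.5619, -0.0257, 0.1438]
tool_rot: [-0.002, -3.136, -0.001]
contact_force: [0.8, 0.6, -0.2]
opening: 0.0314
grip_force: 40.2
t: 4.6
tool_pos: [0.5494, -0.2573, 0.1437]
tool_rot: [-0.003, -3.137, -0.004]
contact_force: [1.4, 1.2, -0.3]
opening: 0.0313
grip_force: 40.2
t: 4.9
tool_pos: [0.5507, -0.2542, 0.1451]
tool_rot: [-0.0, -3.138, -0.004]
contact_force: [-0.2, 0.3, -1.2]
opening: 0.0315
grip_force: 40.3
shift [-0.0021, -0.0006, 0.0556] turn [0.002, -0.002, 0.001]
D [279. 205.]
C [194. 228.]
AA [254. 114.]
V [161. 140.]
```

View pics/w3.png

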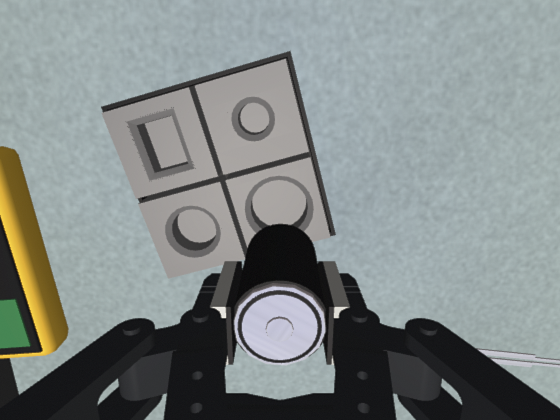

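The held D top is at (280,326). Ring centres are C (193,231), AA (253,118), 9 V (161,144) and D (279.5,about 208).

```bash
python3 - <<'E'
from h import *
d=np.load("pics/w3.npy",allow_pickle=True).item()
for n,p in dict(C=(193.5,231),AA=(252.7,118.2),V=(161,144.2)).items(): print(n,cast(d,p,.028).round(4))
# blocks top corners: far outer corners -> tray centre cross
print("cross",cast(d,(222,179),.028).round(4))
o=ctrl.get_obs(); z=o["tool_pos"][2]+.0316
print("held",cast(d,(280,326),z).round(4),o["tool_pos"].round(4))
E
```

```text
C [ 0.5727 -0.3184]
AA [ 0.4915 -0.2729]
V [ 0.509  -0.3365]
cross [ 0.5335 -0.2956]
held [ 0.5516 -0.2551] [ 0.5511 -0.254   0.1456]
```

```bash
python3 -m jog '[[[-0.004,0,0],[0,0,0]],[[-0.004,0,0.03],[0,0,0]],[[-0.004,0,0.05],[0,0,0]],[[-0.004,0,0.06],[0,0,0]],[[-0.004,0,0.06],[0,0,0]]]'
python3 -m jog '[[[0,0,0.015],[0,0,0]],[[0,0,0.03],[0,0,0]],[[0,0,0.04],[0,0,0]],[[0,0,0.047],[0,0,0]],[[0,0,0.047],[0,0,0]]]'
python3 -m jog '[[[0,0,0],[0,0,0]],[[0,0,0],[0,0,0]]]'
python3 go.py .5548 -.254 .037
```

```text
t: 5.45
tool_pos: [0.5549, -0.2543, 0.0854]
tool_rot: [0.0, -3.139, -0.003]
contact_force: [-1.2, 0.2, -1.3]
opening: 0.0316
grip_force: 40.3
t: 5.95
tool_pos: [0.5548, -0.2552, 0.0386]
tool_rot: [-0.001, -3.139, -0.002]
contact_force: [-0.2, -0.2, -2.0]
opening: 0.0313
grip_force: 40.3
t: 6.15
tool_pos: [0.5562, -0.2561, 0.0411]
tool_rot: [0.001, 3.14, -0.001]
contact_force: [-0.9, 0.2, -1.4]
opening: 0.0314
grip_force: 40.3
shift [0.0014, 0.0021, 0.0041] turn [-0.001, 0.001, -0.001]
```

```bash
python3 -m jog '[[[0,0,0.004],[0,0,0]],[[0,0,0.004],[0,0,0]],[[0,0,0.004],[0,0,0]]]'
python3 -m jog '[[[0,0,0.004],[0,0,0]],[[0,0,0],[0,0,0]],[[0,0,0],[0,0,0]],[[0,0,0],[0,0,0]],[[0,0,0],[0,0,0]]]' 0.6
python3 -m jog '[[[0,0,-0.03],[0,0,0]],[[0,0,-0.07],[0,0,0]],[[0,0,-0.11],[0,0,0]],[[0,0,-0.11],[0,0,0]],[[0,0,-0.11],[0,0,0]]]'
python3 - <<'E'
from h import *
d=world("wrist"); cv2.imwrite("pics/w4.png",d["image"]); from go import go; go(.476,.105,.145)
E
```

```text
t: 6.45
tool_pos: [0.5558, -0.2558, 0.0365]
tool_rot: [0.001, 3.141, -0.0]
contact_force: [0.5, 0.2, -1.0]
opening: 0.0313
grip_force: 40.3
t: 6.95
tool_pos: [0.5558, -0.2557, 0.0365]
tool_rot: [0.001, 3.141, -0.0]
contact_force: [0.3, -0.3, -0.1]
opening: 0.0511
grip_force: 0.0
t: 7.45
tool_pos: [0.5565, -0.2562, 0.148]
tool_rot: [0.001, 3.139, -0.003]
contact_force: [-0.2, -0.5, -0.6]
opening: 0.0511
grip_force: 0.0
shift [0.0797, 0.3605, 0.0011] turn [0.0, -0.0, -0.001]
```

View pics/w4.png

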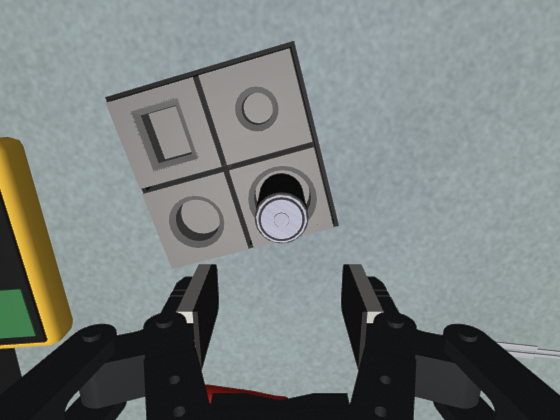

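D sits in its well (top at (282,217)). Next is C.

```bash
python3 -m jog '[[[0.01,0.045,0],[0,0,0]],[[0.02,0.09,0],[0,0,0]],[[0.03,0.135,0],[0,0,0]],[[0.04,0.18,0],[0,0,0]],[[0.05,0.225,0],[0,0,0]]]'
python3 -m jog '[[[0.01,0.045,0],[0,0,0]],[[0.02,0.09,0],[0,0,0]],[[0.03,0.136,0],[0,0,0]],[[0.03,0.136,0],[0,0,0]],[[0.03,0.136,0],[0,0,0]]]'
python3 -m jog '[[[0,0,0.03],[0,0,0]],[[0,0,0.05],[0,0,0]],[[0,0,0.05],[0,0,0]],[[0,0,0.05],[0,0,0]]]'
python3 - <<'E'
from tops import *
d=world("wrist"); u=proj(d,[.475,.105,.0485]).round().astype(int).tolist(); print(u)
tops(d,dict(C=u),r=50,th=165)
from go import go; go(.475,.105,.024)
E
```

```text
t: 8.0
tool_pos: [0.5038, -0.0288, 0.1438]
tool_rot: [-0.002, -3.138, -0.002]
contact_force: [0.2, -0.3, 0.7]
opening: 0.0511
grip_force: 0.0
t: 8.5
tool_pos: [0.4746, 0.1061, 0.1443]
tool_rot: [0.003, -3.138, 0.001]
contact_force: [0.5, -1.3, 0.3]
opening: 0.0515
grip_force: 0.0
t: 8.9
tool_pos: [0.4758, 0.1042, 0.0957]
tool_rot: [-0.004, -3.14, 0.0]
contact_force: [-0.1, 0.4, 1.0]
opening: 0.0513
grip_force: 0.0
[283, 237]
C px (283.4276428222656, 237.28036499023438) rect 0.4755 0.1055 size 0.0169 0.0169 89.9 circ 0.4754 0.1054 0.0089
shift [0.0016, 0.0006, 0.0727] turn [-0.0, 0.0, -0.002]
```

```bash
python3 -m jog '[[[0,0,0.03],[0,0,0]],[[0,0,0.06],[0,0,0]],[[0,0,0.072],[0,0,0]],[[0,0,0.072],[0,0,0]],[[0,0,0.072],[0,0,0]]]'
python3 -m jog '[[[0,0,0],[0,0,0]],[[0,0,0],[0,0,0]],[[0,0,0],[0,0,0]],[[0,0,0],[0,0,0]],[[0,0,0],[0,0,0]]]' 0.1 40
python3 -m jog '[[[0,0,-0.03],[0,0,0]],[[0,0,-0.08],[0,0,0]],[[0,0,-0.12],[0,0,0]],[[0,0,-0.12],[0,0,0]],[[0,0,-0.12],[0,0,0]]]'
python3 -m jog '[[[-0.01,-0.04,0],[0,0,0]],[[-0.02,-0.085,0],[0,0,0]],[[-0.03,-0.13,0],[0,0,0]],[[-0.04,-0.175,0],[0,0,0]],[[-0.05,-0.22,0],[0,0,0]]]'
python3 -m jog '[[[-0.01,-0.045,0],[0,0,0]],[[-0.02,-0.09,0],[0,0,0]],[[-0.03,-0.135,0],[0,0,0]],[[-0.04,-0.18,0],[0,0,0]],[[-0.047,-0.2035,0],[0,0,0]]]'
python3 -m jog '[[[0,0,0],[0,0,0]],[[0,0,0],[0,0,0]],[[0,0,0],[0,0,0]]]'
python3 - <<'E'
from tops import *
d=world("wrist"); o=ctrl.get_obs(); Z["C"]=o["tool_pos"][2]+.0245; u=proj(d,[*o["tool_pos"][:2],Z["C"]]).round().astype(int).tolist()
tops(d,dict(C=u),r=50,th=165); cv2.imwrite("pics/w5.png",d["image"])
from go import go; go(.5727,-.3184,.033)
print([o["tool_pos"].round(4),proj(d,[.5727,-.3184,.028])])
E
```

```text
t: 9.45
tool_pos: [0.4772, 0.1053, 0.0257]
tool_rot: [0.002, 3.14, 0.0]
contact_force: [0.5, 0.0, 0.4]
opening: 0.0512
grip_force: 0.0
t: 9.95
tool_pos: [0.4774, 0.1055, 0.026]
tool_rot: [0.001, 3.139, 0.0]
contact_force: [-1.0, 0.1, 6.7]
opening: 0.0228
grip_force: 39.2
t: 10.45
tool_pos: [0.4765, 0.1054, 0.1454]
tool_rot: [0.001, 3.139, 0.0]
contact_force: [-0.8, -0.8, -0.6]
opening: 0.0228
grip_force: 39.6
t: 10.95
tool_pos: [0.5242, -0.1159, 0.1413]
tool_rot: [-0.001, -3.137, -0.003]
contact_force: [0.9, 0.5, -1.8]
opening: 0.0229
grip_force: 39.6
t: 11.45
tool_pos: [0.5712, -0.3208, 0.1408]
tool_rot: [-0.005, -3.138, -0.003]
contact_force: [1.0, 0.3, -0.5]
opening: 0.0231
grip_force: 39.7
t: 11.75
tool_pos: [0.5717, -0.3165, 0.1424]
tool_rot: [0.0, -3.139, -0.004]
contact_force: [0.1, 0.4, -1.4]
opening: 0.0232
grip_force: 39.7
C px (279.8120422363281, 318.358154296875) rect 0.574 -0.3178 size 0.0345 0.0225 1.4 circ 0.5746 -0.3179 0.018
shift [-0.0009, -0.002, 0.11] turn [0.002, -0.002, 0.0]
[array([ 0.572 , -0.3166,  0.143 ]), array([277.74482593, 204.61261034])]
```

View pics/w5.png

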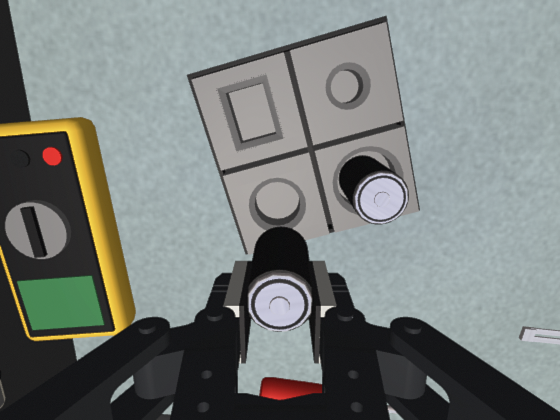

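The held C top is at (280,301) and its well at (277,203). Lowering it.

```bash
python3 -m jog '[[[-0.002,-0.002,0],[0,0,0]],[[-0.002,-0.002,0.03],[0,0,0]],[[-0.002,-0.002,0.05],[0,0,0]],[[-0.002,-0.002,0.065],[0,0,0]],[[-0.002,-0.002,0.065],[0,0,0]]]'
python3 -m jog '[[[0,0,0.015],[0,0,0]],[[0,0,0.03],[0,0,0]],[[0,0,0.04],[0,0,0]],[[0,0,0.046],[0,0,0]],[[0,0,0.046],[0,0,0]]]'
python3 -m jog '[[[0,0,0],[0,0,0]],[[0,0,0],[0,0,0]],[[0,0,0],[0,0,0]],[[0,0,0],[0,0,0]],[[0,0,0],[0,0,0]]]' 0.5
python3 -m jog '[[[0,0,-0.03],[0,0,0]],[[0,0,-0.07],[0,0,0]],[[0,0,-0.11],[0,0,0]],[[0,0,-0.11],[0,0,0]],[[0,0,-0.11],[0,0,0]]]'
python3 - <<'E'
from tops import *
d=world("wrist"); Z["C"]=.0565; Z["D"]=.068; 
tops(d,dict(C=proj(d,[.5727,-.3184,.0565]).round().astype(int).tolist(),D=proj(d,[.555,-.255,.068]).round().astype(int).tolist()),r=22,th=168); cv2.imwrite("pics/w6.png",d["image"])
from go import go; go(.62,.001,.15)
E
```

```text
t: 12.3
tool_pos: [0.5732, -0.3186, 0.0764]
tool_rot: [-0.0, -3.138, -0.005]
contact_force: [-0.1, 0.7, -1.2]
opening: 0.0235
grip_force: 39.7
t: 12.8
tool_pos: [0.575, -0.3202, 0.0338]
tool_rot: [0.001, 3.141, 0.0]
contact_force: [-1.0, 2.1, 3.6]
opening: 0.0232
grip_force: 40.0
t: 13.3
tool_pos: [0.5746, -0.3203, 0.0333]
tool_rot: [0.001, 3.142, -0.0]
contact_force: [-0.0, 0.0, -0.4]
opening: 0.0427
grip_force: 0.0
t: 13.8
tool_pos: [0.5754, -0.3208, 0.1452]
tool_rot: [0.001, 3.139, -0.003]
contact_force: [0.7, -0.7, -0.1]
opening: 0.0428
grip_force: 0.0
C px (280.5185241699219, 210.0) rect 0.5729 -0.3211 size 0.0172 0.0171 76.0 circ 0.5729 -0.3212 0.0089
D px (388.8513488769531, 189.3648681640625) rect 0.5566 -0.2557 size 0.0251 0.024 69.2 circ 0.5572 -0.2559 0.0129
shift [-0.0453, 0.3211, -0.007] turn [0.0, -0.0, -0.001]
```

C is seated. Next is AA; I'll hover and look first.

```bash
python3 -m jog '[[[-0.004,0.04,0],[0,0,0]],[[-0.008,0.085,0],[0,0,0]],[[-0.012,0.13,0],[0,0,0]],[[-0.016,0.175,0],[0,0,0]],[[-0.018,0.21,0],[0,0,0]]]'
python3 -m jog '[[[-0.004,0.04,0],[0,0,0]],[[-0.008,0.085,0],[0,0,0]],[[-0.016,0.111,0.03],[0,0,0]],[[-0.016,0.111,0.04],[0,0,0]],[[-0.016,0.111,0.04],[0,0,0]]]'
python3 -m jog '[[[0,0,0],[0,0,0]],[[0,0,0],[0,0,0]]]'
python3 - <<'E'
from tops import *
d=world("wrist"); u=proj(d,[.621,.001,.049]).round().astype(int).tolist(); print(u)
tops(d,dict(AA=u),r=40,th=168); cv2.imwrite("pics/w7.png",d["image"])
from go import go; go(.621,.001,.024)
E
```

```text
t: 14.35
tool_pos: [0.5912, -0.1074, 0.1405]
tool_rot: [0.0, -3.137, -0.003]
contact_force: [-0.9, -0.1, 0.4]
opening: 0.0425
grip_force: 0.0
t: 14.85
tool_pos: [0.6058, 0.0014, 0.0986]
tool_rot: [0.001, -3.133, -0.001]
contact_force: [-0.0, -0.9, 0.2]
opening: 0.0428
grip_force: 0.0
t: 15.05
tool_pos: [0.6093, -0.0005, 0.104]
tool_rot: [0.004, 3.141, -0.001]
contact_force: [-0.1, 1.3, 0.2]
opening: 0.0424
grip_force: 0.0
[284, 252]
AA px (284.1000061035156, 256.5) rect 0.624 0.0011 size 0.0115 0.0107 89.9 circ 0.624 0.0011 0.0059
shift [-0.0114, 0.0016, 0.0803] turn [-0.0, 0.002, -0.003]
```

View pics/w7.png

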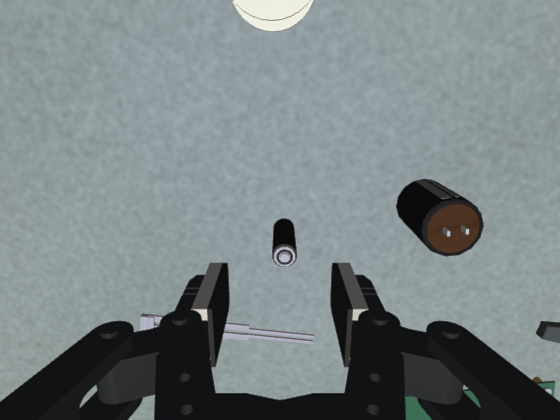

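AA's top is at (284,256), so about (0.624, 0.001), with the cap well clear at (450,225).

```bash
python3 -m jog '[[[-0.0145,0.0015,0],[0,0,0]],[[-0.0145,0.0015,0.03],[0,0,0]],[[-0.0145,0.0015,0.06],[0,0,0]],[[-0.0145,0.0015,0.0795],[0,0,0]],[[-0.0145,0.0015,0.0795],[0,0,0]]]'
python3 -m jog '[[[0,0,0],[0,0,0]],[[0,0,0],[0,0,0]],[[0,0,0],[0,0,0]],[[0,0,0],[0,0,0]],[[0,0,0],[0,0,0]]]' 0.02 30
python3 -m jog '[[[0,0,-0.03],[0,0,0]],[[0,0,-0.08],[0,0,0]],[[0,0,-0.12],[0,0,0]],[[0,0,-0.12],[0,0,0]],[[0,0,-0.12],[0,0,0]]]'
python3 -m jog '[[[0.015,-0.035,0],[0,0,0]],[[0.035,-0.075,0],[0,0,0]],[[0.055,-0.115,0],[0,0,0]],[[0.075,-0.155,0],[0,0,0]],[[0.09,-0.19,0],[0,0,0]]]'
python3 -m jog '[[[0.02,-0.04,0],[0,0,0]],[[0.0425,-0.084,0],[0,0,0]],[[0.0425,-0.084,0],[0,0,0]],[[0.0425,-0.084,0],[0,0,0]],[[0.0425,-0.084,0],[0,0,0]]]'
python3 - <<'E'
from tops import *
d=world("wrist"); o=ctrl.get_obs(); Z["AA"]=o["tool_pos"][2]+.025; u=proj(d,[*o["tool_pos"][:2],Z["AA"]]).round().astype(int).tolist(); print(u)
cv2.imwrite("pics/w8.png",d["image"])
from go import go; go(.4915,-.2729,.033)
print([o["tool_pos"].round(4),proj(d,[.4915,-.2729,.028])])
E
```

```text
t: 15.6
tool_pos: [0.6211, 0.0016, 0.021]
tool_rot: [-0.003, -3.136, -0.001]
contact_force: [-0.2, -0.2, 0.7]
opening: 0.0429
grip_force: 0.0
t: 16.1
tool_pos: [0.6252, 0.0018, 0.0262]
tool_rot: [0.001, 3.138, -0.001]
contact_force: [-0.5, -0.9, 6.9]
opening: 0.0115
grip_force: 29.8
t: 16.6
tool_pos: [0.6242, 0.0023, 0.1456]
tool_rot: [0.001, 3.138, -0.0]
contact_force: [-0.1, -0.1, -0.5]
opening: 0.0117
grip_force: 29.3
t: 17.1
tool_pos: [0.5306, -0.1884, 0.141]
tool_rot: [-0.002, -3.137, -0.003]
contact_force: [0.5, -0.2, -0.9]
opening: 0.0114
grip_force: 29.3
t: 17.6
tool_pos: [0.4903, -0.2703, 0.1423]
tool_rot: [-0.0, -3.14, -0.003]
contact_force: [-0.6, 0.2, -0.3]
opening: 0.0118
grip_force: 29.4
[283, 314]
shift [-0.001, -0.0029, 0.1096] turn [0.002, -0.001, 0.001]
[array([ 0.4907, -0.2702,  0.1426]), array([276.80695597, 204.8457135 ])]
```

View pics/w8.png

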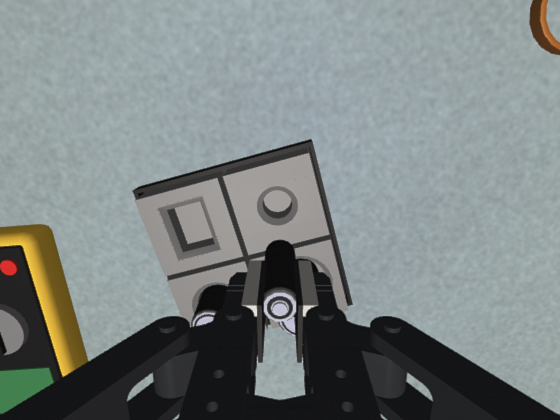

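AA well at (277,206), held AA at (281,306). Lowering.

```bash
python3 -m jog '[[[-0.003,-0.002,0],[0,0,0]],[[-0.003,-0.002,0.03],[0,0,0]],[[-0.003,-0.002,0.05],[0,0,0]],[[-0.003,-0.002,0.07],[0,0,0]],[[-0.003,-0.002,0.075],[0,0,0]]]'
python3 -m jog '[[[0,0,0],[0,0,0]],[[0,0,0],[0,0,0]]]'
python3 -m jog '[[[0,0,0.01],[0,0,0]],[[0,0,0.02],[0,0,0]],[[0,0,0.03],[0,0,0]],[[0,0,0.036],[0,0,0]],[[0,0,0.036],[0,0,0]]]'
python3 go.py .4935 -.2729 .034
```

```text
t: 18.15
tool_pos: [0.4927, -0.2716, 0.0659]
tool_rot: [0.001, -3.138, -0.005]
contact_force: [0.1, 0.2, -0.4]
opening: 0.0113
grip_force: 29.4
t: 18.35
tool_pos: [0.4946, -0.2738, 0.0699]
tool_rot: [0.0, 3.14, -0.002]
contact_force: [0.6, 0.2, -0.1]
opening: 0.0117
grip_force: 29.4
t: 18.85
tool_pos: [0.4938, -0.2737, 0.0336]
tool_rot: [-0.001, -3.141, -0.001]
contact_force: [-3.3, 1.8, 9.0]
opening: 0.0116
grip_force: 30.9
shift [0.0003, 0.0008, -0.0004] turn [0.001, -0.001, -0.001]
```

```bash
python3 -m jog '[[[0,0,-0.001],[0,0,0]],[[0,0,-0.001],[0,0,0]],[[0,0,-0.001],[0,0,0]],[[0,0,-0.001],[0,0,0]],[[0,0,-0.001],[0,0,0]]]' 0.4
python3 -m jog '[[[0,0,-0.03],[0,0,0]],[[0,0,-0.07],[0,0,0]],[[0,0,-0.11],[0,0,0]],[[0,0,-0.11],[0,0,0]],[[0,0,-0.11],[0,0,0]]]'
python3 - <<'E'
from tops import *
d=world("wrist"); Z["AA"]=.057; tops(d,dict(AA=proj(d,[.4915,-.273,.057]).round().astype(int).tolist()),r=14,th=168)
E
python3 -m jog '[[[0,0.04,0],[0,0,0]],[[0,0.09,0],[0,0,0]],[[0,0.14,0],[0,0,0]],[[0,0.19,0],[0,0,0]],[[0,0.24,0],[0,0,0]]]'
python3 -m jog '[[[0,0.05,0],[0,0,0]],[[0,0.1,0],[0,0,0]],[[0,0.15,0],[0,0,0]],[[0,0.2,0],[0,0,0]],[[0,0.24,0],[0,0,0]]]'
python3 -m jog '[[[0,0.05,0],[0,0,0.05]],[[0,0.1,0],[0,0,0.1]],[[0.01,0.112,0.04],[0,0,0.148]],[[0.01,0.112,0.04],[0,0,0.148]],[[0.01,0.112,0.04],[0,0,0.148]]]'
python3 -m jog '[[[0,0,0],[0,0,0]],[[0,0,0],[0,0,0]]]'
python3 - <<'E'
from tops import *
d=world("wrist"); u=proj(d,[.4885,.319,.046]).round().astype(int).tolist(); print(u)
tops(d,dict(V=u),r=60,th=162); cv2.imwrite("pics/w9.png",d["image"])
from go import go; go(.4885,.319,.024,-8.5)
E
```

```text
t: 19.35
tool_pos: [0.4935, -0.2736, 0.0336]
tool_rot: [-0.001, -3.141, -0.0]
contact_force: [-0.9, 0.3, -0.2]
opening: 0.0342
grip_force: 0.0
t: 19.85
tool_pos: [0.4944, -0.2742, 0.1453]
tool_rot: [0.001, 3.139, -0.003]
contact_force: [0.8, -0.1, -0.5]
opening: 0.034
grip_force: 0.0
AA px (280.5, 211.0) rect 0.4924 -0.2745 size 0.011 0.0109 90.0 circ 0.4924 -0.2745 0.006
t: 20.4
tool_pos: [0.4921, -0.0316, 0.1414]
tool_rot: [-0.002, -3.138, -0.001]
contact_force: [0.4, 0.8, 0.5]
opening: 0.0343
grip_force: 0.0
t: 20.9
tool_pos: [0.4922, 0.2086, 0.1414]
tool_rot: [0.001, -3.138, 0.001]
contact_force: [1.2, -0.4, 0.0]
opening: 0.0341
grip_force: 0.0
t: 21.4
tool_pos: [0.4822, 0.3173, 0.1009]
tool_rot: [-0.231, -3.128, 0.005]
contact_force: [0.7, -0.7, 1.0]
opening: 0.034
grip_force: 0.0
t: 21.6
tool_pos: [0.4855, 0.3177, 0.1053]
tool_rot: [0.236, 3.131, 0.002]
contact_force: [0.4, 0.4, 0.5]
opening: 0.0342
grip_force: 0.0
[284, 234]
V px (285.0, 235.5) rect 0.4897 0.3195 size 0.0153 0.0242 81.4 circ 0.4897 0.3196 0.0144
shift [-0.0027, 0.0015, 0.0814] turn [0.001, 0.002, -0.002]
```

View pics/w9.png

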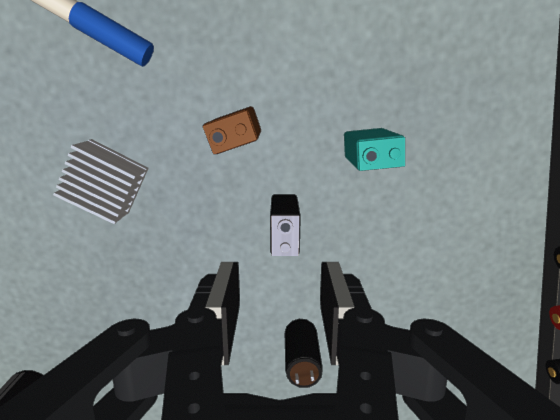

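9 V top at (285,236), aligned with the pads; the brown (230,130) and turquoise (375,150) blocks are clear. Grip, lift, turn.

```bash
python3 -m jog '[[[-0.004,0.0024,0],[0,0,0]],[[-0.004,0.0024,0.03],[0,0,0]],[[-0.004,0.0024,0.06],[0,0,0]],[[-0.004,0.0024,0.081],[0,0,0]],[[-0.004,0.0024,0.081],[0,0,0]]]'
python3 -m jog '[[[0,0,0],[0,0,0]],[[0,0,0],[0,0,0]],[[0,0,0],[0,0,0]],[[0,0,0],[0,0,0]],[[0,0,0],[0,0,0]]]' 0.05 40
python3 -m jog '[[[0,0,-0.03],[0,0,0]],[[0,0,-0.08],[0,0,0]],[[0,0,-0.12],[0,0,0]],[[0,0,-0.12],[0,0,0]],[[0,0,-0.12],[0,0,0]]]'
python3 -m jog '[[[0,0,0],[0,0,-0.1]],[[0,0,0],[0,0,-0.22]],[[0,0,0],[0,0,-0.34]],[[0,0,0],[0,0,-0.42]],[[0,0,0],[0,0,-0.42]]]'
python3 -m jog '[[[0.01,-0.04,0],[0,0,0]],[[0.021,-0.085,0],[0,0,0]],[[0.032,-0.13,0],[0,0,0]],[[0.043,-0.175,0],[0,0,0]],[[0.054,-0.22,0],[0,0,0]]]'
python3 -m jog '[[[0.011,-0.045,0],[0,0,0]],[[0.022,-0.09,0],[0,0,0]],[[0.033,-0.135,0],[0,0,0]],[[0.044,-0.18,0],[0,0,0]],[[0.055,-0.225,0],[0,0,0]]]'
python3 go.py .511 -.3365 .145 15.6
```

```text
t: 22.15
tool_pos: [0.4865, 0.3186, 0.0196]
tool_rot: [-0.234, -3.127, 0.005]
contact_force: [-0.2, 0.1, -0.7]
opening: 0.0341
grip_force: 0.0
t: 22.65
tool_pos: [0.4893, 0.3205, 0.0241]
tool_rot: [0.233, 3.131, 0.002]
contact_force: [0.3, 0.1, 3.1]
opening: 0.0161
grip_force: 44.3
t: 23.15
tool_pos: [0.4892, 0.3206, 0.1445]
tool_rot: [0.233, 3.13, 0.003]
contact_force: [-0.4, 0.3, -1.6]
opening: 0.0165
grip_force: 43.9
t: 23.65
tool_pos: [0.4871, 0.3195, 0.1402]
tool_rot: [0.424, -3.109, 0.002]
contact_force: [0.2, -0.4, -0.4]
opening: 0.0165
grip_force: 43.9
t: 24.15
tool_pos: [0.4942, 0.092, 0.1414]
tool_rot: [0.422, -3.111, -0.0]
contact_force: [0.9, -0.9, -1.1]
opening: 0.0166
grip_force: 43.9
t: 24.65
tool_pos: [0.5016, -0.1393, 0.1414]
tool_rot: [0.421, -3.112, -0.002]
contact_force: [-0.5, -0.0, -0.7]
opening: 0.0166
grip_force: 43.9
shift [0.0433, -0.1926, -0.0038] turn [0.001, -0.002, -0.003]
```

```bash
python3 -m jog '[[[0.011,-0.048,0],[0,0,0]],[[0.022,-0.096,0],[0,0,0]],[[0.033,-0.144,0],[0,0,0]],[[0.043,-0.192,0],[0,0,0]],[[0.043,-0.192,0],[0,0,0]]]'
python3 -m jog '[[[0,0,0],[0,0,0]],[[0,0,0],[0,0,0]],[[0,0,0],[0,0,0]]]'
python3 - <<'E'
from tops import *
d=world("wrist"); o=ctrl.get_obs(); print(proj(d,[*o["tool_pos"][:2],o["tool_pos"][2]+.022]).round(),proj(d,[.509,-.3365,.028]).round())
cv2.imwrite("pics/w10.png",d["image"]); np.save("pics/w10.npy",d,allow_pickle=True)
from go import go; go(.511,-.3365,.033,15.6)
E
```

```text
t: 25.15
tool_pos: [0.5116, -0.3392, 0.1413]
tool_rot: [0.413, -3.113, 0.001]
contact_force: [-0.3, 0.4, -0.6]
opening: 0.0166
grip_force: 43.9
t: 25.45
tool_pos: [0.5125, -0.3327, 0.1422]
tool_rot: [0.426, -3.112, -0.002]
contact_force: [-0.2, 0.9, -0.1]
opening: 0.0164
grip_force: 43.9
[282. 309.] [277. 197.]
shift [0.0026, -0.0032, 0.1095] turn [0.001, -0.0, 0.0]
```

View pics/w10.png

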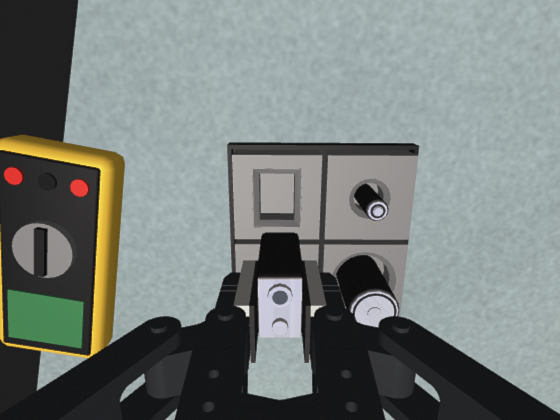

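9 V well centre (276,197), held block (280,307), and their sides are parallel. Lowering.

```bash
python3 -m jog '[[[0.003,-0.002,0],[0,0,0]],[[0.003,-0.002,0.03],[0,0,0]],[[0.003,-0.002,0.05],[0,0,0]],[[0.003,-0.002,0.07],[0,0,0]],[[0.003,-0.002,0.075],[0,0,0]]]'
python3 -m jog '[[[0,0,0],[0,0,0]],[[0,0,0],[0,0,0]]]'
python3 go.py .510 -.3363 .034 15.6
python3 -m jog '[[[0,0,0.01],[0,0,0]],[[0,0,0.02],[0,0,0]],[[0,0,0.03],[0,0,0]],[[0,0,0.036],[0,0,0]],[[0,0,0.036],[0,0,0]]]'
python3 go.py .510 -.3363 .034 15.6
```

```text
t: 26.0
tool_pos: [0.5088, -0.3354, 0.0651]
tool_rot: [0.425, -3.109, -0.005]
contact_force: [-0.5, 0.8, -1.0]
opening: 0.0165
grip_force: 43.9
t: 26.2
tool_pos: [0.511, -0.3374, 0.0691]
tool_rot: [-0.425, 3.111, -0.002]
contact_force: [-0.1, -0.4, -0.3]
opening: 0.0165
grip_force: 43.9
shift [0.0007, 0.0014, 0.0351] turn [-0.002, 0.001, -0.001]
t: 26.7
tool_pos: [0.5102, -0.337, 0.0321]
tool_rot: [0.425, -3.112, -0.001]
contact_force: [-2.4, 2.1, 3.9]
opening: 0.0165
grip_force: 44.7
shift [0.0, 0.0007, -0.0019] turn [0.001, -0.001, -0.001]
```

```bash
python3 -m jog '[[[0,0,-0.001],[0,0,0]],[[0,0,-0.001],[0,0,0]],[[0,0,-0.001],[0,0,0]],[[0,0,-0.001],[0,0,0]],[[0,0,-0.001],[0,0,0]]]' 0.4
python3 -m jog '[[[0,0,-0.03],[0,0,0]],[[0,0,-0.07],[0,0,0]],[[0,0,-0.11],[0,0,0]],[[0,0,-0.15],[0,0,0]],[[0,0,-0.15],[0,0,0]]]'
python3 -m jog '[[[0.05,0,0],[0,0,0]],[[0.07,0,0],[0,0,0]],[[0.07,0,0],[0,0,0]],[[0.07,0,0],[0,0,0]]]'
python3 - <<'E'
from tops import *
d=world("wrist"); cv2.imwrite("pics/w11.png",d["image"])
for n,p in dict(D=(.5552,-.2549),C=(.5727,-.3184),AA=(.4915,-.2729),V=(.509,-.3365)).items():
    Z[n]+=.008; tops(d,{n:proj(d,[*p,Z[n]]).round().astype(int).tolist()},r=20,th=168)
t=optics.get_image("top")["image"]; t0=cv2.imread("pics/top0.png")
a=np.hstack([cv2.resize(x[145:265,130:320],None,fx=2,fy=2) for x in(t0,t)]); cv2.imwrite("pics/c3.png",a)
E
```

```text
t: 27.2
tool_pos: [0.5102, -0.337, 0.0326]
tool_rot: [0.425, -3.113, -0.0]
contact_force: [-0.2, 0.6, 1.1]
opening: 0.0341
grip_force: 0.0
t: 27.7
tool_pos: [0.5135, -0.3396, 0.1911]
tool_rot: [-0.424, 3.104, -0.016]
contact_force: [0.6, 0.1, 0.8]
opening: 0.0342
grip_force: 0.0
t: 28.1
tool_pos: [0.4428, -0.3557, 0.1824]
tool_rot: [-0.423, 3.113, 0.001]
contact_force: [0.7, 0.8, 0.5]
opening: 0.0344
grip_force: 0.0Traceback (most recent call last):
  File "<stdin>", line 4, in <module>
  File "tops.py", line 8, in tops
    c=max(cs,key=cv2.contourArea); c=cv2.convexHull(c);
ValueError: max() iterable argument is empty
```

View pics/w11.png

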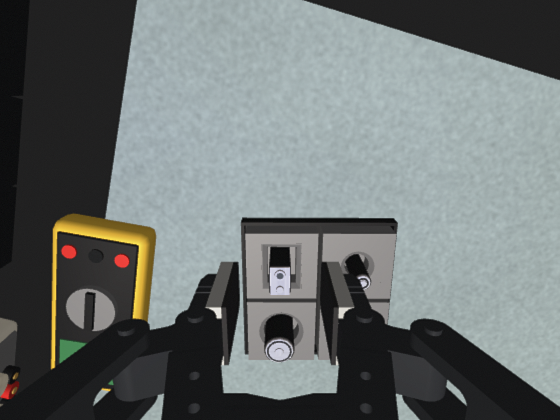

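The 9 V, C and AA are upright in their wells; D is hidden behind a finger. I'll do a numeric check from the fixed cameras, having used up the picture views.

```bash
python3 - <<'E'
from tops import *
W=dict(D=(.5552,-.2549),C=(.5727,-.3184),AA=(.4915,-.2729),V=(.509,-.3365))
w=world("wrist")
for n in Z: Z[n]+=.008
tops(w,{n:proj(w,[*W[n],Z[n]]).round().astype(int).tolist() for n in("C","V")},r=20,th=168)
for cam in("top","scene"):
    d=world(cam); g0=cv2.imread(f"pics/{cam}0.png")
    for n in W:
        try: tops(d,{n:proj(d,[*W[n],Z[n]]).round().astype(int).tolist()},r=9,th=195)
        except ValueError: print(cam,n,"none")
    for n,p in dict(capL=(.604,.094,.03),capS=(.588,.314,.03)).items():
        u,v=proj(d,p).round().astype(int); s=np.s_[v-14:v+15,u-14:u+15]
        print(cam,n,"diff",cv2.absdiff(d["image"][s],g0[s]).mean().round(2),cv2.absdiff(d["image"][s],g0[s]).max())
E
```

```text
C px (278.65789794921875, 350.5) rect 0.5731 -0.3211 size 0.0172 0.0162 15.5 circ 0.5731 -0.3209 0.0087
V px (279.5, 280.5) rect 0.5103 -0.3377 size 0.0243 0.0155 15.5 circ 0.5104 -0.3377 0.0144
D px (397.5, 187.5) rect 0.5539 -0.2551 size 0.0253 0.0227 88.3 circ 0.5564 -0.2564 0.0146
C px (420.1111145019531, 180.94444274902344) rect 0.5777 -0.3265 size 0.045 0.0246 27.7 circ 0.5732 -0.3181 0.0227
AA px (404.0, 213.0) rect 0.493 -0.2732 size 0.0443 0.035 17.0 circ 0.4927 -0.2722 0.0229
V px (430.17742919921875, 205.56451416015625) rect 0.5095 -0.3385 size 0.0262 0.0216 12.4 circ 0.51 -0.3395 0.0151
top capL diff 1.4 9
top capS diff 1.23 8
D px (141.5, 165.5) rect 0.5557 -0.2571 size 0.0153 0.0187 20.3 circ 0.5549 -0.2574 0.0101
C px (112.0, 168.0) rect 0.5695 -0.3239 size 0.0077 0.0084 20.3 circ 0.5695 -0.3239 0.005
scene AA none
V px (122.0, 153.5) rect 0.51 -0.3442 size 0.0128 0.0043 37.0 circ 0.5094 -0.3434 0.0066
scene capL diff 2.33 16
scene capS diff 1.95 11
```

```bash
python3 -c "
from station import job; print(job.finish_job())"
```

```text
the job is handed in; nothing more can be done
None
```

The D, C, AA and 9 V batteries are standing terminals up in their matching wells, both capacitors were left untouched, and the job is handed in at about 28 s of robot time.

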